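# Refit the access cover of a pump drive unit

## Task

Lay the loose aluminium access cover into the open bay in the sloped top of the grey pump drive unit, where its rubber gasket holds it a little proud. Only then turn the cover's black quarter-turn fastener until its bar lines up with the index line on the cover (its cross pin then faces the slot in the bay), and press the cover down fully home, flush with the unit's top. Finish while still pressing it home with the gripper, because the gasket lifts it again when let go; leave the beaker and the little bottle standing.

Things in the scene. Friction and masses are not known exactly. Their poses are not given: they have to be found in the camera images.
- cover_mid (a point): Access cover, loose: a shallow aluminium tray lying upside down, 90 mm (x) x 130 mm (y) x 15 mm, 0.2 to 0.3 kg with its fastener. The point is its centre, 7.5 mm above its lower rim; z is the normal of its top, y runs along its long side. Two dark strips on its top form the index line, through the centre along y. It fits the bay either way round (half turn).
- fastener_grip (a point): Grip point of the quarter-turn fastener in the cover's middle: on its axis, 40 mm above the cover's lower rim. Its black bar, 12 mm thick (x), 40 mm long (y), spans 20 to 47 mm above that rim, on a round boss 26 mm across (15 to 20 mm). The frame turns with the bar: y along it, z up. The bar also serves as the cover's handle: it turns stiffly (0.08 N m).
- cross_pin (a point): Steel cross pin on the fastener's shaft under the cover, 26 mm long (y, parallel to the bar), 4.5 mm wide, 4 mm thick; the point is its centre, on the axis, 4 mm above the cover's lower rim.
- fastener (a joint): Angle of the fastener's bar and cross pin from the cover's index line, rad, positive counter-clockwise seen from above. 0 = aligned. It starts between 0.75 and 1.35 and turns from -0.6 to 1.6; nothing stops or clicks at 0, it stays where it is left.
- bay_mid (a point): Centre of the bay's floor in the top of the grey wedge-shaped drive unit (190 x 230 mm, fixed; top slopes 15 degrees up away from the robot). z is the slope's normal, y runs along the bay's long side, x up the slope. The bay is 94 mm (x) x 134 mm (y), 15 mm deep, its mouth flared 5 mm on every side. Home, the cover's lower rim is on this floor, its top flush with the unit's.
- gasket_top (a point): Centre of the black rubber gasket's upper plane (same axes as bay_mid), a ring 92 x 132 mm just inside the bay's walls, on springs. Free, it stands 6 mm above the bay's floor and carries the cover's rim there; pushing the cover on down to the floor takes about 8 N.
- slot (a point): Steel receptacle in the middle of the bay's floor; the point is the centre of its top, 6.5 mm above the floor (same axes as bay_mid). Its slot, 11 mm wide and 32 mm long, runs along y: the cross pin enters only when aligned with it, otherwise the cover stays 4.5 mm or more proud.
- beaker_mid (a point): Bystander: glass beaker, 75 mm wide, 92 mm high, loose; the point is half-way up, z along its axis.
- bottle_mid (a point): Bystander: little brown screw-cap bottle, 43 mm wide, 82 mm high, loose; the point is half-way up, z along its axis.
Things that resemble listed ones, but are neither listed nor needed, are in the scene too. Leave any green look-alike of the part that bears cover_mid alone.

How it is judged:
On the way, in this order (a step that is already met when the one before it is completed fails the run):
1. the cover lies square in the bay, on the gasket or below it (x of cover_mid in the frame of bay_mid between -0.005 and 0.005 m and y of cover_mid in the frame of bay_mid between -0.005 and 0.005 m and angle between the y axis of cover_mid and the y axis of bay_mid, either way round below 0.08 rad and angle between the z axis of cover_mid and the z axis of bay_mid, either way round below 0.08 rad and z of cover_mid in the frame of bay_mid below 0.0165 m), for 0.2 s.
2. with the cover in the bay, the fastener is lined up with the index line (all of step 1 and value of joint fastener between -0.2 and 0.2 rad), for 0.2 s.
At the end, for the whole second after the job is handed in: The cover is square in the bay (centre within 5 mm, 0.08 rad) and fully home (within 2 mm of the floor), the fastener within 0.25 rad of the index line, and the gripper is still pushing on the cover or its fastener with more than 2 N (x of cover_mid in the frame of bay_mid between -0.005 and 0.005 m and y of cover_mid in the frame of bay_mid between -0.005 and 0.005 m and angle between the y axis of cover_mid and the y axis of bay_mid, either way round below 0.08 rad and angle between the z axis of cover_mid and the z axis of bay_mid, either way round below 0.08 rad and z of cover_mid in the frame of bay_mid below 0.0095 m and value of joint fastener between -0.25 and 0.25 rad and contact force between the fingers and cover above 2 N); the arm keeps its last pose, push and grip.
It fails at once if the beaker is knocked over (angle between beaker_mid's own z axis and vertical above 0.6 rad).
It fails at once if the little bottle is knocked over (angle between bottle_mid's own z axis and vertical above 0.6 rad).
It also fails if it takes over 42 s, if anything falls off the work surface, if the arm or the gripper's body presses on something with over 40 N, if the wrist force passes 120 N, or if a joint passes its speed limit or range.

## Robot

A 6-joint arm with a two-finger parallel gripper is mounted at the origin on a cart in front of the work surface, level with it; the furniture and walls round the work are solid. World frame = base frame: x ahead of the robot, y to its left, z up, the work surface at z = 0. Lengths are in m, angles in rad, forces in N, time in s.
With the tool pointing down it reaches from about 0.35 to 0.85 m from the base axis. Payload 8.1 kg.
Tool frame: the origin (TCP) lies between the finger pads; the fingertips stand tips_ahead ahead of it and the grasp point (between the pads) lies 8 mm behind it (tips_ahead is the distance from the TCP to the fingertips, in m); z points along the fingers, x is the direction in which the jaws open and shut, and the axes are right-handed (so a half turn about z gives the same grasp; the last joint's range is limited). The gripper opens to 93 mm and grips with 3 to 60 N. Pads are 15 mm wide; open, the fingers measure 128 mm over their backs; the gripper's body (75 mm by 188 mm) begins 65 mm behind the grasp point.
Start: joints at [1.02, 0.13, 1.488, -0, 1.523, -0.085], TCP at [0.269, 0.536, 0.23] pointing down, gripper open.
Joint ranges: [-2.96, 2.96], [-0.89, 2.26], [0.02, 2.5], [-1.34, 4.48], [0, 2.73], [-2.66, 2.66]. Speed limits (rad/s): [2.39, 2.39, 2.79, 3.14, 3.14, 3.14].

## Interface

Orientations are given as a rotation vector (axis times angle).
In Python, from plant import * gives the robot as it stands.
- The arm moves only by the tool play_rows, never from a script. Its argument "increments" is a list that holds one entry, the list of rows, each a list of 4 numbers: the shift along the tool's x, y, z in cm, then the turn about the tool's z in rad. A call has 1 to 5 rows; each row is the pose to reach, as a shift and turn from the pose measured when the call began, along the tool's axes at that moment; what a row does not reach only later rows make up. A row lasts 1/10 s, in which the tool goes at most 50 mm and 8.59 degrees, less where a joint would pass 70% of its speed; a pose out of reach is approached as far as the arm can. A call with a gripper value outside its range is refused whole. "jaw" is the finger opening in cm, from 0 to 9.3, set as the call begins (left out, the last holds). The fingers move at their own pace and stop on an object; "squeeze" is the grip in N (left out, the last holds). Time passes only in rows, so rows that repeat a pose let the fingers close. It gives the time, the measured TCP pose, the force and the opening at its end, in the units of the state.
- read_state(): the state, without advancing time (a new reading comes with each control period).
- read_camera(name): name is "scene" or "top" or "wrist"; returns (picture, depth): 480x640x3 uint8, blue, green, red; 480x640 float32, m along the optical axis (not along the pixel's ray), 0 where there is no reading.
- camera_params(name): a dict with "K" (3x3 intrinsics, pixels), "eye" and "orientation" of the camera in the world. Camera axes: x right, y up, looking along -z (the intrinsics and any distortion apply to the point x, -y, -z); pixel columns grow to the right and rows downward; lengths in m; the calibration is good to about 2 mm. A picture is of the moment at which its call begins: read the wrist's pose just before it. camera_params takes no time and is no camera call; for the wrist camera it gives the pose at the moment of the call.
- close_job(): hands the job in, once; it reports no verdict.
The state is a dict: "t": time; "q": joint angles; "dq": joint speeds; "joint_torque": joint torques, N m; "tool_pos": TCP position; "orientation": TCP orientation; "force": force on the tool from outside, world axes, zero at the start; "wrist_torque": the same for the moment, N m; "opening": finger opening in m.
Only numpy, scipy, OpenCV 4.12 (cv2) and the standard library are available. Lean on these libraries where they do the work, as an engineer would, in place of code of your own. Each camera call takes 0.05 s, during which the arm holds its last target.

## Working session

There is one attempt and no reset: what is moved stays moved. The work goes in short steps, Python scripts to look and compute and a tool call to move; the robot and the scene stay as the last step left them, time stands still between calls to the robot, and variables do not carry over. Pictures are saved under pics/ and viewed, and the job is handed in when it is done.

Besides the shell and the picture viewer there is one more tool, called after "Call:" as name(argument=value, ...) on one line, values as JSON. play_rows: Moves the arm, as the interface text tells. Its arguments: {"type":"object","properties":{"increments":{"type":"array"},"jaw":{"type":"number"},"squeeze":{"type":"number"}},"required":["increments"]}

```bash
ls; mkdir -p pics; python3 - <<'E'
from plant import *
import cv2, numpy as np
s=read_state(); print(s)
for n in ("scene","top","wrist"):
    p=camera_params(n); print(n,p)
    im,d=read_camera(n); cv2.imwrite(f"pics/{n}0.png",im); np.save(f"pics/{n}0.npy",d)
E
```

```text
pics
{'t': 0.0, 'q': array([ 1.01962095e+00,  1.31150643e-01,  1.48927703e+00, -8.67037895e-06,
        1.52299310e+00, -8.53846054e-02]), 'dq': array([-1.07499953e-03,  1.38144829e-03, -1.48556653e-03, -1.38045743e-03,
       -9.23248659e-05, -8.77438851e-04]), 'joint_torque': array([-4.11999081e-04, -5.59842968e+01, -4.91761601e+01,  7.67065678e-02,
        3.57057794e-02, -1.97012159e-04]), 'tool_pos': array([0.26916423, 0.53562412, 0.22859495]), 'orientation': array([ 2.67345810e+00,  1.64833227e+00, -2.55716527e-03]), 'force': array([-0.24935496,  0.19432643, -0.06060314]), 'wrist_torque': array([-0.02128502,  0.0189957 ,  0.00213107]), 'opening': 0.09282103599055638}
scene {'K': array([[592.76271793,   0.        , 316.27761623],
       [  0.        , 592.76271793, 242.72140925],
       [  0.        ,   0.        ,   1.        ]]), 'eye': array([-0.30824765, -1.2256698 ,  0.79008888]), 'orientation': array([ 1.07843863, -0.32547177, -0.50270898])}
top {'K': array([[444.00173513,   0.        , 319.55370717],
       [  0.        , 444.00173513, 230.96765434],
       [  0.        ,   0.        ,   1.        ]]), 'eye': array([ 0.35229338, -0.01854097,  1.47969626]), 'orientation': array([ 0.06914049, -0.08397108, -1.57947211])}
wrist {'K': array([[410.56334825,   0.        , 320.49708014],
       [  0.        , 410.56334825, 243.02419681],
       [  0.        ,   0.        ,   1.        ]]), 'eye': array([0.20610994, 0.56859601, 0.38377491]), 'orientation': array([-0.23579358, -0.14341181,  1.0983257 ])}
```

View pics/scene0.png

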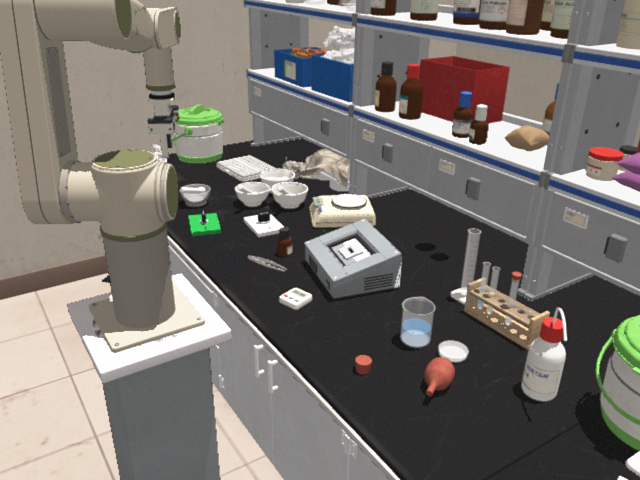

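View pics/top0.png

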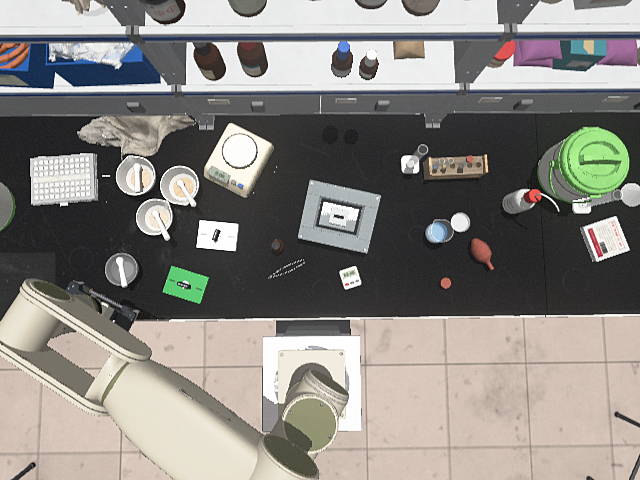

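View pics/wrist0.png

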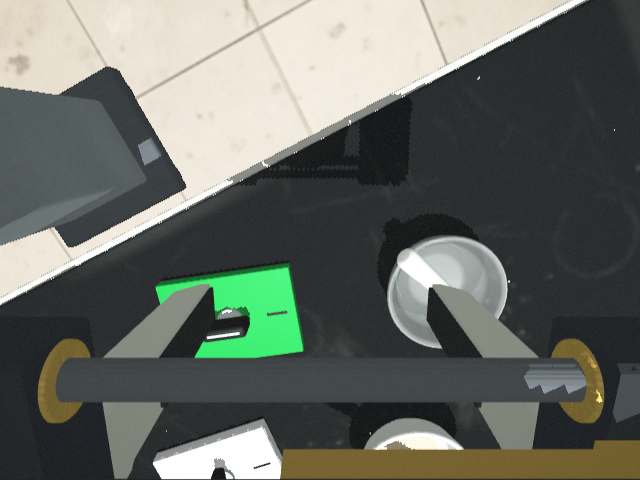

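```bash
cat > h.py <<'E'
from plant import *
import cv2, numpy as np
from scipy.spatial.transform import Rotation as R
def cloud(n,d=None,p=None):
    """world xyz for each pixel from depth"""
    K=p["K"]; v,u=np.mgrid[:480,:640]
    c=np.stack([(u-K[0,2])/K[0,0]*d,-(v-K[1,2])/K[1,1]*d,-d],-1)
    return c@R.from_rotvec(p["orientation"]).as_matrix().T+p["eye"]
def ray(p,u,v):
    K=p["K"]; c=np.array([(u-K[0,2])/K[0,0],-(v-K[1,2])/K[1,1],-1.])
    return R.from_rotvec(p["orientation"]).as_matrix()@c
def onz(p,u,v,z):
    r=ray(p,u,v); return p["eye"]+r*(z-p["eye"][2])/r[2]
def crop(im,x,y,w,h,s,name):
    cv2.imwrite("pics/"+name,cv2.resize(im[y:y+h,x:x+w],None,fx=s,fy=s,interpolation=cv2.INTER_CUBIC))
E
python3 - <<'E'
from h import *
im=cv2.imread("pics/top0.png"); crop(im,180,170,210,140,3.8,"t0crop.png")
d=np.load("pics/top0.npy"); X=cloud("top",d,camera_params("top"))
for u,v in [(205,228),(217,236),(230,245),(187,283),(340,200),(310,190),(370,195),(310,240),(360,245),(277,246),(440,232),(260,300),(339,217)]:
    print((u,v),X[v,u].round(4), d[v,u])
print(R.from_rotvec(read_state()["orientation"]).as_matrix().round(3))
E
```

```text
(205, 228) [0.5091 0.3466 0.0119] 1.4724108
(217, 236) [0.48   0.3013 0.0359] 1.44612
(230, 245) [0.4513 0.262  0.0189] 1.4606649
(187, 283) [0.3288 0.3981 0.0282] 1.4381092
(340, 200) [ 0.5841 -0.0976  0.1006] 1.3957975
(310, 190) [ 0.6158 -0.0036  0.1057] 1.3928767
(370, 195) [ 0.5979 -0.1914  0.1076] 1.3910992
(310, 240) [ 0.462  -0.0018  0.0615] 1.4219381
(360, 245) [ 0.4443 -0.1616  0.0626] 1.42071
(277, 246) [0.4424 0.1021 0.0823] 1.398232
(440, 232) [ 0.4856 -0.4258  0.0411] 1.4487406
(260, 300) [ 0.2699  0.1657 -0.0032] 1.4659697
(339, 217) [ 0.535  -0.0956  0.0636] 1.4278468
[[ 0.449  0.893 -0.001]
 [ 0.893 -0.449 -0.001]
 [-0.001 -0.    -1.   ]]
```

View pics/t0crop.png

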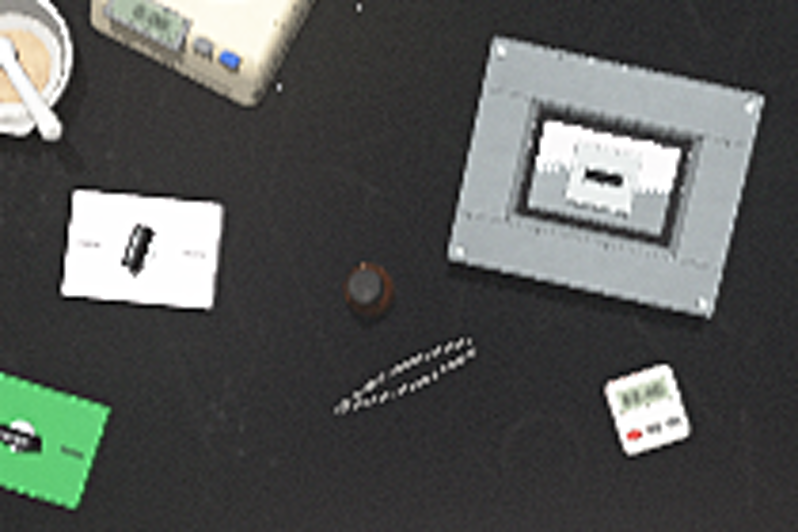

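```bash
python3 - <<'E'
from h import *
im=cv2.imread("pics/top0.png"); p=camera_params("top")
d=np.load("pics/top0.npy"); X=cloud("top",d,p)
# cover
m=np.zeros(im.shape[:2],np.uint8); m[210:260,190:245]=(im[210:260,190:245].min(-1)>150)*255
c=max(cv2.findContours(m,0,1)[0],key=cv2.contourArea)
b=cv2.boxPoints(cv2.minAreaRect(c)); W=np.array([onz(p,u,v,.015) for u,v in b])
print(b.round(1).tolist()); print(W.round(4), [np.linalg.norm(W[i]-W[i-1]).round(4) for i in range(4)], W.mean(0).round(4))
e=max([W[1]-W[0],W[2]-W[1]],key=np.linalg.norm); print("cover y yaw",np.arctan2(e[1],e[0]))
# bar: dark pixels inside
k=np.zeros_like(m); k[222:252,207:228]=(im[222:252,207:228].max(-1)<90)*255
ys,xs=np.nonzero(k); print("bar px",len(xs),xs.mean(),ys.mean()); r=cv2.minAreaRect(np.stack([xs,ys],1).astype(np.float32)); print(r, [onz(p,u,v,.047).round(4) for u,v in cv2.boxPoints(r)])
# unit plane: grey pixels from depth
g=(im.max(-1).astype(int)-im.min(-1)<30)&(im.mean(-1)>90)&(im.mean(-1)<190)
roi=np.zeros_like(g); roi[180:255,298:385]=1; g&=roi&(X[...,2]>.04)
P=X[g]; 
for _ in range(5):
    A=np.c_[P[:,:2],np.ones(len(P))]; co=np.linalg.lstsq(A,P[:,2],rcond=None)[0]; r=P[:,2]-A@co; P=P[abs(r)<max(2*r.std(),.002)]
print("plane",co,r.std(),len(P)); n=np.array([-co[0],-co[1],1]);n/=np.linalg.norm(n);print(n,np.degrees(np.arccos(n[2])),"upslope yaw",np.arctan2(-n[1],-n[0]))
c=max(cv2.findContours((g*255).astype(np.uint8),0,1)[0],key=cv2.contourArea)
b=cv2.boxPoints(cv2.minAreaRect(c)); 
def onpl(u,v,h=0):
    r=ray(p,u,v); p0=np.array([0,0,co[2]])+n*h; return p["eye"]+r*((p0-p["eye"])@n)/(r@n)
W=np.array([onpl(u,v) for u,v in b]); print(b.round(1).tolist(),W.round(4),[np.linalg.norm(W[i]-W[i-1]).round(4) for i in range(4)],W.mean(0).round(4))
E
```

```text
[[195.8000030517578, 247.10000610351562], [198.60000610351562, 219.39999389648438], [238.0, 223.3000030517578], [235.1999969482422, 251.0]]
[[0.4458 0.3752 0.015 ]
 [0.5378 0.3676 0.015 ]
 [0.5234 0.2371 0.015 ]
 [0.4316 0.2455 0.015 ]] [np.float64(0.1305), np.float64(0.0923), np.float64(0.1313), np.float64(0.0922)] [0.4847 0.3063 0.015 ]
cover y yaw -1.6805540692751466
bar px 89 215.58426966292134 242.69662921348313
((217.0, 240.0), (20.0, 22.0), 0.0) [array([0.4308, 0.3304, 0.047 ]), array([0.502 , 0.3314, 0.047 ]), array([0.5014, 0.2668, 0.047 ]), array([0.4302, 0.2661, 0.047 ])]
plane [ 0.26221191 -0.06067729 -0.06029411] 0.0027400837242503077 2633
[-0.25320166  0.05859227  0.96563754] 15.063686257869167 upslope yaw -0.22740291682977778
[[296.6000061035156, 237.10000610351562], [309.5, 178.6999969482422], [380.70001220703125, 194.39999389648438], [367.79998779296875, 252.6999969482422]] [[ 0.4719  0.041   0.0609]
 [ 0.6507 -0.0023  0.1105]
 [ 0.599  -0.2245  0.1104]
 [ 0.4194 -0.1864  0.061 ]] [np.float64(0.2333), np.float64(0.1905), np.float64(0.2282), np.float64(0.1902)] [ 0.5352 -0.0931  0.0857]
```

```bash
cat >> h.py <<'E'
s0=None
def proj(p,P):
    c=R.from_rotvec(p["orientation"]).as_matrix().T@(np.asarray(P)-p["eye"]); K=p["K"]
    return np.array([K[0,0]*c[0]/-c[2]+K[0,2], -K[1,1]*c[1]/-c[2]+K[1,2]])
E
python3 - <<'E'
from h import *
import plant; print([ (k,getattr(plant,k)) for k in dir(plant) if not k.startswith('_')][:40])
s=read_state(); p=camera_params("wrist"); T=R.from_rotvec(s["orientation"]).as_matrix()
C=R.from_rotvec(p["orientation"]).as_matrix()
print("cam off tool",T.T@(p["eye"]-s["tool_pos"])); print("cam axes in tool\n",(T.T@C).round(3))
for z in (0,.02,.04): print(z,proj(p,s["tool_pos"]+T[:,2]*z))
# pose so cover center (0.485,.306,.03) seen at tool-frame offset: try offsets
for oy in (-.08,-.1,-.12,-.14,-.16):
  for zz in(.15,.2,.25):
    P=s["tool_pos"]+T@np.array([0,oy,zz]); print(oy,zz,proj(p,P).round())
print("tool delta to cover",T.T@(np.array([.485,.306,.0])-s["tool_pos"]))
E
```

```text
[('IKError', <class 'plant.IKError'>), ('camera_params', <function make.<locals>.<lambda> at 0x7ff44301c860>), ('close_job', <function connect.<locals>.done at 0x7ff442f93920>), ('read_camera', <function make.<locals>.drawn_camera at 0x7ff44301c2c0>), ('read_state', <function make.<locals>.<lambda> at 0x7ff44301c7c0>), ('tips_ahead', 0.011)]
cam off tool [ 0.00083637 -0.0711743  -0.15507521]
cam axes in tool
 [[ 1.     0.    -0.   ]
 [ 0.    -0.966 -0.259]
 [-0.     0.259 -0.966]]
0 [318.47495909 312.62817027]
0.02 [318.67894253 294.10422173]
0.04 [318.84483176 279.03964838]
-0.08 0.15 [319. 120.]
-0.08 0.2 [319. 122.]
-0.08 0.25 [320. 123.]
-0.1 0.15 [319.  90.]
-0.1 0.2 [319.  96.]
-0.1 0.25 [320. 101.]
-0.12 0.15 [319.  59.]
-0.12 0.2 [319.  70.]
-0.12 0.25 [320.  78.]
-0.14 0.15 [319.  27.]
-0.14 0.2 [319.  43.]
-0.14 0.25 [320.  54.]
-0.16 0.15 [319.  -6.]
-0.16 0.2 [319.  15.]
-0.16 0.25 [319.  30.]
tool delta to cover [-0.10802981  0.29598185  0.22894221]
```

Call:
play_rows(increments=[[[-1.5, 4.6, 0, 0], [-3, 9.2, 0, 0], [-4.5, 13.8, 0, 0], [-6, 18.4, 0, 0], [-7.5, 23, 0, 0]]])

```text
t: 0.65
tool_pos: [0.4419, 0.3638, 0.2287]
orientation: [2.673, 1.649, -0.002]
force: [0.0, 0.1, 0.0]
opening: 0.0933
```

Call:
play_rows(increments=[[[-1.5, 4.6, 0, 0], [-3.3, 10, 0, 0], [-3.3, 10, 0, 0]]])

```text
t: 0.95
tool_pos: [0.5196, 0.285, 0.2282]
orientation: [2.676, 1.641, -0.003]
force: [-0.5, -0.3, 0.1]
opening: 0.0929
```

```bash
python3 - <<'E'
from h import *
s=read_state(); p=camera_params("wrist"); im,d=read_camera("wrist"); cv2.imwrite("pics/w1.png",im); np.save("pics/w1.npy",d)
import pickle; pickle.dump((s,p),open("pics/w1.pkl","wb")); print(s["t"],s["tool_pos"],s["q"],s["dq"].round(3))
E
```

```text
0.95 [0.51955055 0.28503509 0.2281814 ] [ 0.41689497  0.1130787   1.50958214 -0.00261237  1.52068435 -0.68323421] [-0.039  0.035 -0.037  0.042  0.015 -0.043]
```

View pics/w1.png

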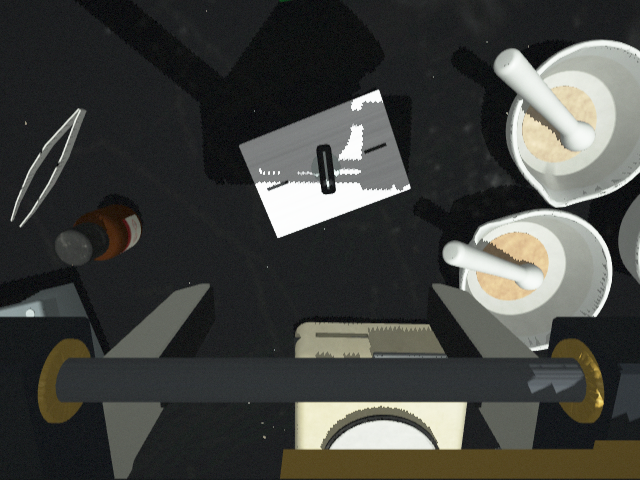

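```bash
python3 - <<'E'
from h import *
import pickle
s,p=pickle.load(open("pics/w1.pkl","rb")); im=cv2.imread("pics/w1.png")
m=np.zeros((480,640),np.uint8); m[80:245,225:420]=(im[80:245,225:420].mean(-1)>95)*255
m=cv2.morphologyEx(m,cv2.MORPH_OPEN,np.ones((3,3)))
c=max(cv2.findContours(m,0,1)[0],key=cv2.contourArea); h=cv2.convexHull(c)
ap=cv2.approxPolyDP(h,8,True)[:,0]; print(ap.tolist())
W=np.array([onz(p,u,v,.015) for u,v in ap]); print(W.round(4),[np.linalg.norm(W[i]-W[i-1]).round(4) for i in range(len(W))],W.mean(0).round(4))
if len(W)==4:
    for i in range(4): e=W[i]-W[i-1]; print("edge yaw",np.arctan2(e[1],e[0]).round(3))
k=np.zeros_like(m); k[140:200,308:345]=(im[140:200,308:345].mean(-1)<60)*255
ys,xs=np.nonzero(k); r=cv2.minAreaRect(np.stack([xs,ys],1).astype(np.float32)); print(r)
# index strips
for (x0,y0,x1,y1) in [(262,175,294,198),(360,138,392,158)]:
    q=im[y0:y1,x0:x1].mean(-1)<70; ys,xs=np.nonzero(q); u,v=xs.mean()+x0,ys.mean()+y0; print("strip",len(xs),u,v,onz(p,u,v,.015).round(4))
crop(im,230,80,190,165,4,"w1crop.png")
E
```

```text
[[379, 90], [410, 188], [277, 237], [240, 145]]
[[0.4477 0.3772 0.015 ]
 [0.5353 0.3672 0.015 ]
 [0.5212 0.2393 0.015 ]
 [0.4337 0.2501 0.015 ]] [np.float64(0.1279), np.float64(0.0882), np.float64(0.1287), np.float64(0.0881)] [0.4845 0.3085 0.015 ]
edge yaw 1.461
edge yaw -0.114
edge yaw -1.681
edge yaw 3.019
((325.6539001464844, 168.73077392578125), (48.993717193603516, 14.512063980102539), 82.87498474121094)
strip 17 280.70588235294116 183.8235294117647 [0.4795 0.2657 0.015 ]
strip 72 374.59722222222223 147.83333333333334 [0.4892 0.3538 0.015 ]
```

View pics/w1crop.png

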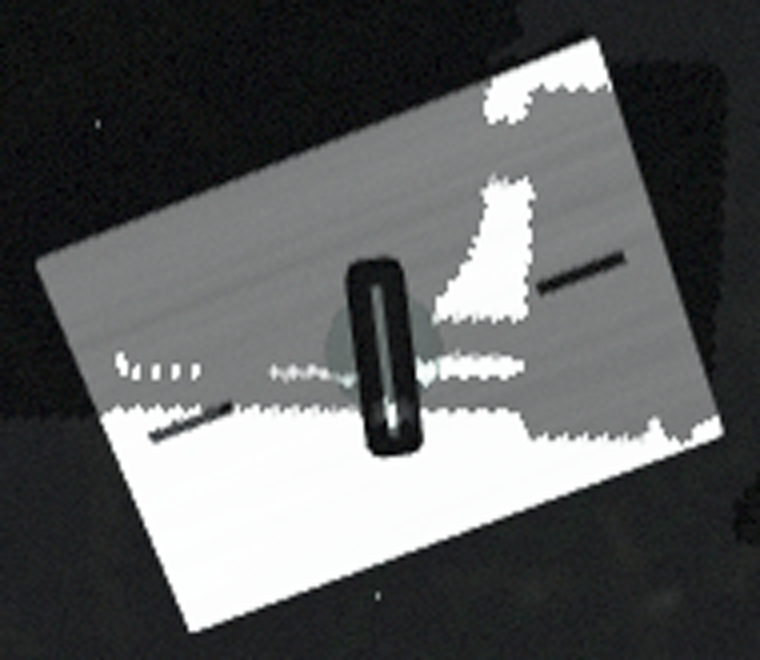

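```bash
python3 - <<'E'
from h import *
import pickle
s,p=pickle.load(open("pics/w1.pkl","rb"))
a=np.deg2rad(82.875); c=np.array([325.65,168.73]); 
for z in (.047,.042): 
  A=onz(p,*(c-22*np.array([np.cos(a),np.sin(a)])),z); B=onz(p,*(c+22*np.array([np.cos(a),np.sin(a)])),z); e=B-A; print(A,B,np.linalg.norm(e),(A+B)/2,"yaw",np.arctan2(e[1],e[0]))
T=R.from_rotvec(s["orientation"]).as_matrix(); print("tool yaw",np.arctan2(T[1,0],T[0,0]), "delta",T.T@(np.array([.4845,.308,.033])-s["tool_pos"]))
E
```

```text
[0.46697794 0.31431916 0.047     ] [0.50010868 0.30253837 0.047     ] 0.03516294696157918 [0.48354331 0.30842876 0.047     ] yaw -0.34164137552841295
[0.46713295 0.31425631 0.042     ] [0.50075641 0.30230032 0.042     ] 0.03568589106527074 [0.48394468 0.30827831 0.042     ] yaw -0.341641375528416
tool yaw 1.100260951502956 delta [ 0.00516532 -0.04183181  0.19512848]
```

Call:
play_rows(increments=[[[0.5, -4.2, 4, -0.13], [0.5, -4.2, 8, -0.13], [0.5, -4.2, 12, -0.13], [0.5, -4.2, 16, -0.13], [0.5, -4.2, 17, -0.13]]], jaw=5, squeeze=15)

```text
t: 1.5
tool_pos: [0.4785, 0.3086, 0.0527]
orientation: [-2.564, -1.815, 0.017]
force: [-0.8, -0.0, -0.9]
opening: 0.0577
```

```bash
python3 - <<'E'
from h import *
s=read_state(); T=R.from_rotvec(s["orientation"]).as_matrix(); print(s["tool_pos"],"tool yaw",np.arctan2(T[1,0],T[0,0]), "delta cm",100*T.T@(np.array([.4843,.308,.034])-s["tool_pos"]),s["opening"])
im,d=read_camera("wrist"); cv2.imwrite("pics/w2.png",im)
E
```

```text
[0.47851325 0.30860237 0.05271663] tool yaw 1.2321154418711786 delta cm [0.15212434 0.5782894  1.8665621 ] 0.05767190965163996
```

View pics/w2.png

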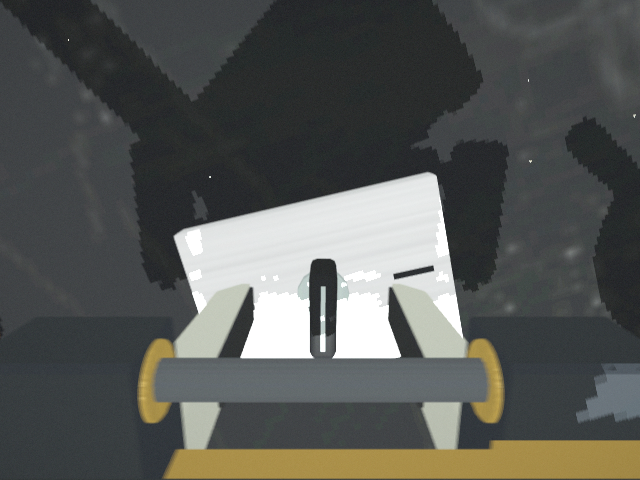

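Call:
play_rows(increments=[[[0.15, 0.6, 1, 0], [0.15, 0.6, 1.8, 0], [0.15, 0.6, 1.87, 0]]])

```text
t: 1.85
tool_pos: [0.4856, 0.3082, 0.035]
orientation: [-2.564, -1.815, 0.015]
force: [-1.0, 0.1, 0.4]
opening: 0.0498
```

Call:
play_rows(increments=[[[0, 0, 0, 0], [0, 0, 0, 0], [0, 0, 0, 0], [0, 0, 0, 0]]], jaw=0.5, squeeze=20)

```text
t: 2.25
tool_pos: [0.486, 0.3084, 0.0355]
orientation: [-2.564, -1.815, 0.014]
force: [-0.0, 0.9, 0.2]
opening: 0.0226
```

Call:
play_rows(increments=[[[0, 0, 0.1, 0], [0, 0, 0.1, 0], [0, 0, 0.1, 0], [0, 0, 0.1, 0]]])

```text
t: 2.65
tool_pos: [0.4861, 0.3083, 0.0347]
orientation: [2.564, 1.814, -0.014]
force: [-1.2, -2.2, 2.3]
opening: 0.0116
```

Call:
play_rows(increments=[[[0, 0, -3, 0], [0, 0, -6, 0], [0, 0, -9, 0], [0, 0, -12, 0], [0, 0, -13, 0]]])

```text
t: 3.15
tool_pos: [0.4884, 0.3099, 0.1679]
orientation: [2.564, 1.814, -0.007]
force: [0.1, 0.9, -3.2]
opening: 0.0116
```

```bash
python3 - <<'E'
from h import *
s=read_state(); T=R.from_rotvec(s["orientation"]).as_matrix(); print(s["tool_pos"],T.round(3),"tool yaw",np.arctan2(T[1,0],T[0,0]),s["opening"],s["force"])
im,d=read_camera("wrist"); cv2.imwrite("pics/w3.png",im)
E
```

```text
[0.48839981 0.30987053 0.16792899] [[ 0.333  0.943 -0.003]
 [ 0.943 -0.333 -0.003]
 [-0.004 -0.002 -1.   ]] tool yaw 1.2316768212259943 0.0115974324135478 [ 0.14078466  0.86579747 -3.19808306]
```

View pics/w3.png

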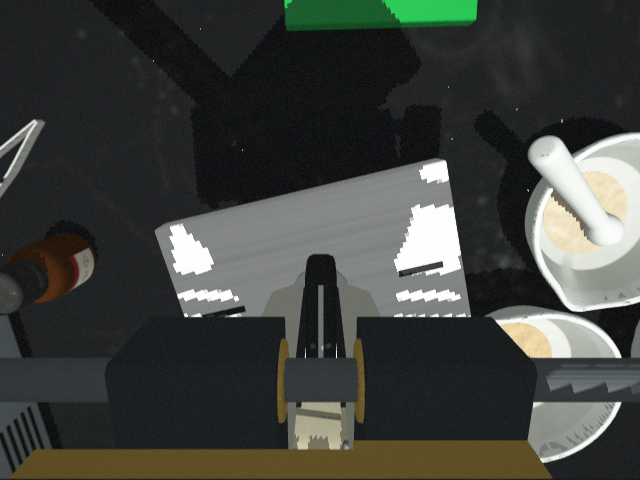

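```bash
python3 - <<'E'
from h import *
d=np.load("pics/top0.npy"); X=cloud("top",d,camera_params("top"))
for u in (215,260,300,340,380):
  print(u,[ (v,X[v,u].round(2).tolist()) for v in (30,60,85,95,100,105,110,116,125)])
E
```

```text
215 [(30, [0.85, 0.18, 0.62]), (60, [0.88, 0.22, 0.43]), (85, [0.86, 0.25, 0.33]), (95, [0.84, 0.25, 0.31]), (100, [0.84, 0.26, 0.27]), (105, [0.84, 0.27, 0.23]), (110, [0.84, 0.28, 0.19]), (116, [0.9, 0.32, 0.0]), (125, [0.86, 0.32, 0.0])]
260 [(30, [0.85, 0.09, 0.62]), (60, [0.89, 0.12, 0.41]), (85, [0.86, 0.12, 0.34]), (95, [0.84, 0.13, 0.3]), (100, [0.84, 0.13, 0.27]), (105, [0.83, 0.14, 0.25]), (110, [0.83, 0.14, 0.22]), (116, [0.9, 0.17, -0.0]), (125, [0.86, 0.17, 0.01])]
300 [(30, [0.85, 0.01, 0.62]), (60, [0.93, 0.02, 0.33]), (85, [0.86, 0.02, 0.34]), (95, [0.84, 0.02, 0.3]), (100, [0.84, 0.02, 0.26]), (105, [0.35, -0.02, 1.48]), (110, [0.84, 0.02, 0.19]), (116, [0.89, 0.03, -0.0]), (125, [0.86, 0.03, -0.0])]
340 [(30, [0.85, -0.07, 0.62]), (60, [0.89, -0.08, 0.41]), (85, [0.86, -0.09, 0.33]), (95, [0.84, -0.09, 0.3]), (100, [0.84, -0.09, 0.27]), (105, [0.85, -0.09, 0.22]), (110, [0.84, -0.1, 0.18]), (116, [0.89, -0.11, 0.0]), (125, [0.86, -0.11, -0.0])]
380 [(30, [0.84, -0.15, 0.62]), (60, [0.92, -0.2, 0.34]), (85, [0.85, -0.2, 0.34]), (95, [0.84, -0.2, 0.3]), (100, [0.84, -0.21, 0.26]), (105, [0.83, -0.21, 0.25]), (110, [0.83, -0.21, 0.21]), (116, [0.89, -0.25, 0.0]), (125, [0.86, -0.24, 0.0])]
```

Call:
play_rows(increments=[[[-2, 2, -4, 0], [-5.5, 5, -8, 0], [-9.5, 8, -11, 0], [-13.5, 11, -11.2, 0], [-17.5, 13.5, -11.2, 0]]])

```text
t: 3.7
tool_pos: [0.5549, 0.1142, 0.2795]
orientation: [2.563, 1.816, -0.005]
force: [1.0, 0.6, -3.3]
opening: 0.0119
```

Call:
play_rows(increments=[[[-4, 3, 0, 0.04], [-8, 6, 0, 0.08], [-12, 9, 0, 0.114], [-16, 12.5, 0, 0.114], [-20, 15.2, 0, 0.114]]])

```text
t: 4.2
tool_pos: [0.6312, -0.1239, 0.2769]
orientation: [-2.661, -1.666, 0.008]
force: [0.4, -0.5, -3.2]
opening: 0.0117
```

Call:
play_rows(increments=[[[0, 0, 0, 0], [0, 0, 0, 0]]])

```text
t: 4.4
tool_pos: [0.6303, -0.1253, 0.2731]
orientation: [-2.66, -1.661, 0.013]
force: [-0.4, 1.0, -3.3]
opening: 0.0116
```

```bash
python3 - <<'E'
from h import *
import pickle
s=read_state(); p=camera_params("wrist"); im,d=read_camera("wrist"); cv2.imwrite("pics/w4.png",im); np.save("pics/w4.npy",d)
T=R.from_rotvec(s["orientation"]).as_matrix(); pickle.dump((s,p),open("pics/w4.pkl","wb")); print(s["t"],s["tool_pos"],np.arctan2(T[1,0],T[0,0]),s["dq"].round(3),T[:,2])
E
```

```text
4.4 [ 0.63026728 -0.12525127  0.27310089] 1.1161748107411367 [ 0.046 -0.031  0.012  0.009  0.01   0.01 ] [-9.72721225e-03  3.57927191e-04 -9.99952625e-01]
```

View pics/w4.png

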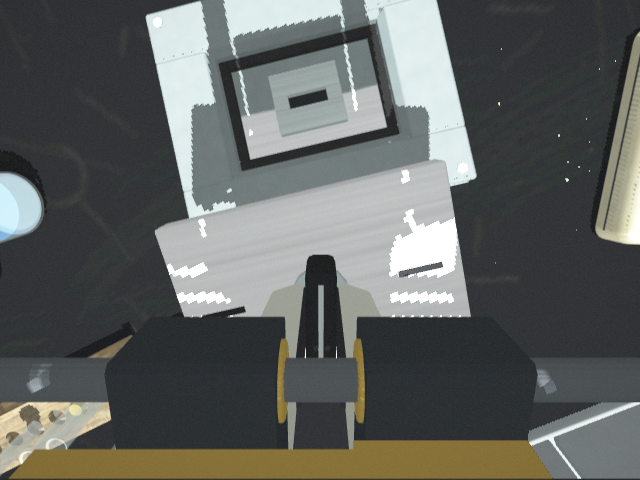

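```bash
python3 - <<'E'
from h import *
import pickle
s,p=pickle.load(open("pics/w4.pkl","rb")); im=cv2.imread("pics/w4.png"); d=np.load("pics/w4.npy"); X=cloud("w",d,p)
P=np.concatenate([X[20:180,172:185].reshape(-1,3),X[15:150,415:430].reshape(-1,3)]); P=P[(P[:,2]>.04)&(P[:,2]<.13)]
for _ in range(6):
    A=np.c_[P[:,:2],np.ones(len(P))]; co=np.linalg.lstsq(A,P[:,2],rcond=None)[0]; r=P[:,2]-A@co; P=P[abs(r)<max(2*r.std(),.002)]
print("plane",co,r.std(),len(P),np.degrees(np.arctan(np.hypot(*co[:2]))),np.arctan2(co[1],co[0]))
print("z at bay",co@[.535,-.093,1], "top cam", np.array([.2622,-.0607,-.0603])@[.535,-.093,1])
yaw=-.223; n=np.array([-np.sin(.2618)*np.cos(yaw),-np.sin(.2618)*np.sin(yaw),np.cos(.2618)])
zc=np.mean([co@[.535,-.093,1],np.array([.2622,-.0607,-.0603])@[.535,-.093,1]])
p0=np.array([.535,-.093,zc])
def onpl(u,v,h): r=ray(p,u,v); q=p0+n*h; return p["eye"]+r*((q-p["eye"])@n)/(r@n)
# dark ring
m=np.zeros((480,640),np.uint8); m[15:178,205:410]=(im[15:178,205:410].mean(-1)<70)*255
m=cv2.morphologyEx(m,cv2.MORPH_CLOSE,np.ones((3,3)))
cs=sorted(cv2.findContours(m,cv2.RETR_LIST,1)[0],key=cv2.contourArea)[::-1][:4]
for c,h in zip(cs,(-.009,-.009,-.0085,0)):
    ap=cv2.boxPoints(cv2.minAreaRect(c)); W=np.array([onpl(u,v,h) for u,v in ap]); e=[(W[i]-W[i-1]) for i in range(4)]
    print(cv2.contourArea(c),ap.round(1).tolist(),[np.linalg.norm(x).round(4) for x in e],[np.arctan2(x[1],x[0]).round(3) for x in e],"mid",W.mean(0).round(4),len(cv2.approxPolyDP(c,5,True)))
    ap=cv2.approxPolyDP(c,6,True)[:,0]; W=np.array([onpl(u,v,h) for u,v in ap]); print("   poly",ap.tolist(),W.mean(0).round(4),[np.linalg.norm(W[i]-W[i-1]).round(4) for i in range(len(W))],[np.arctan2(*(W[i]-W[i-1])[1::-1]).round(3) for i in range(len(W))])
crop(im,200,10,215,170,3.5,"w4crop.png")
E
```

```text
plane [ 0.26048443 -0.06031073 -0.05976433] 0.0007317154048792755 3893 14.969313724445497 -0.22752385431213118
z at bay 0.08520373734212075 top cam 0.0856221
17275.0 [[215.6999969482422, 60.79999923706055], [373.3999938964844, 23.600000381469727], [399.29998779296875, 133.39999389648438], [241.60000610351562, 170.60000610351562]] [np.float64(0.0934), np.float64(0.132), np.float64(0.0911), np.float64(0.1313)] [np.float64(2.93), np.float64(1.326), np.float64(-0.218), np.float64(-1.799)] mid [ 0.5347 -0.0911  0.0759] 6
   poly [[373, 25], [219, 63], [242, 170], [398, 133], [392, 105], [384, 108]] [ 0.547  -0.0725  0.078 ] [np.float64(0.0676), np.float64(0.1291), np.float64(0.0905), np.float64(0.13), np.float64(0.0231), np.float64(0.0068)] [np.float64(2.822), np.float64(-1.805), np.float64(-0.232), np.float64(1.344), np.float64(2.903), np.float64(-1.678)]
13023.0 [[227.3000030517578, 69.69999694824219], [367.3999938964844, 36.400001525878906], [389.1000061035156, 127.80000305175781], [249.0, 161.0]] [np.float64(0.0776), np.float64(0.1172), np.float64(0.076), np.float64(0.1168)] [np.float
[... 556 characters left out ...]
t64(0.0081), np.float64(0.0307)] [np.float64(2.932), np.float64(1.338), np.float64(-0.212), np.float64(-1.803)] mid [ 0.5361 -0.0908  0.0768] 4
   poly [[325, 90], [290, 98], [290, 106], [326, 99]] [ 0.5359 -0.0906  0.0767] [np.float64(0.0074), np.float64(0.0291), np.float64(0.0065), np.float64(0.0298)] [np.float64(2.802), np.float64(-1.814), np.float64(-0.454), np.float64(1.297)]
0.0 [[383.0, 71.0], [383.0, 71.0], [383.0, 71.0], [383.0, 71.0]] [np.float64(0.0), np.float64(0.0), np.float64(0.0), np.float64(0.0)] [np.float64(0.0), np.float64(0.0), np.float64(0.0), np.float64(0.0)] mid [ 0.5444 -0.0287  0.0841] 1
   poly [[383, 71]] [ 0.5444 -0.0287  0.0841] [np.float64(0.0)] [np.float64(0.0)]
```

View pics/w4crop.png

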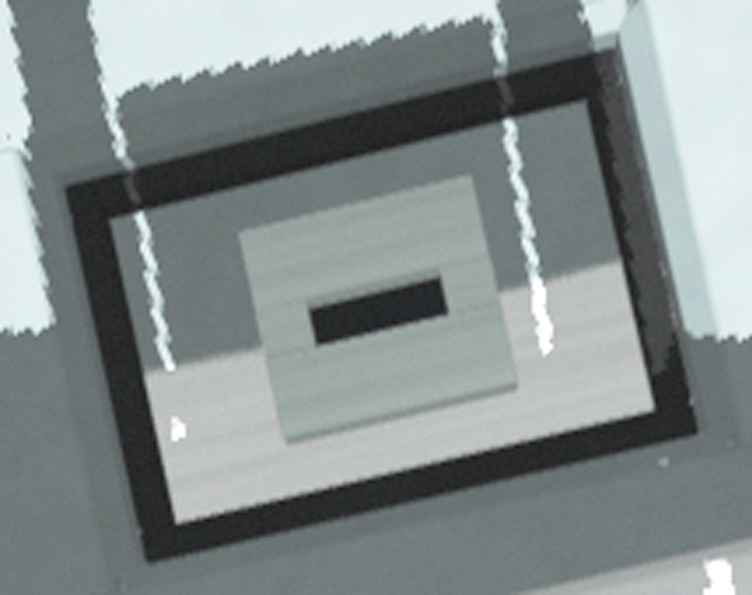

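```bash
python3 - <<'E'
from h import *
import pickle
s,p=pickle.load(open("pics/w4.pkl","rb")); im=cv2.imread("pics/w4.png")
zt=s["tool_pos"][2]-.0347+.015
# robot-side edge: transition in columns between 165..435
g=cv2.GaussianBlur(im,(3,3),0).mean(-1)
crop(im,140,150,340,180,2.3,"w4c2.png")
A=onz(p,155,230,zt);B=onz(p,443.5,160,zt);e=B-A
print(A,B,np.linalg.norm(e),"yaw",np.arctan2(e[1],e[0]))
y=e/np.linalg.norm(e); x=np.array([y[1],-y[0],0]); c=(A+B)/2+.045*x; print("cover mid",c,"TCP",s["tool_pos"])
T=R.from_rotvec(s["orientation"]).as_matrix(); print("off in tool",T.T@(c-s["tool_pos"]))
tgt=np.array([.5345,-.0910,.18]); print("delta cm",100*T.T@(tgt-s["tool_pos"]))
E
```

```text
[ 0.57160633 -0.17650955  0.25340089] [ 0.59904423 -0.05178984  0.25340089] 0.1277021733155559 yaw 1.3542493630906614
cover mid [ 0.62927432 -0.12381833  0.25340089] TCP [ 0.63026728 -0.12525127  0.27310089]
off in tool [ 0.00092917 -0.00134606  0.01970924]
delta cm [ -1.09134369 -10.02477858   9.40402873]
```

View pics/w4c2.png

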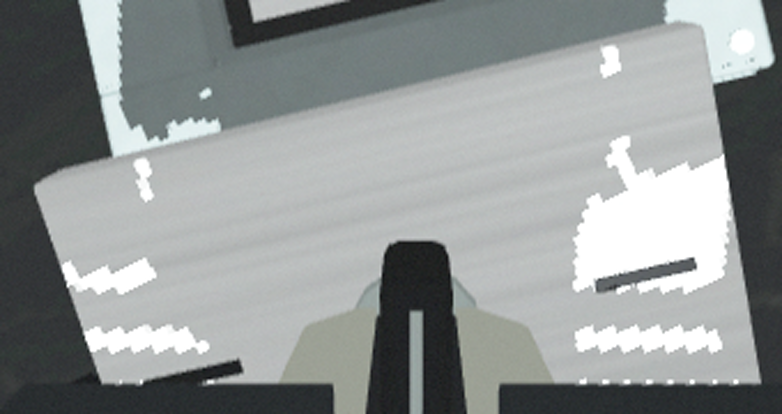

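Call:
play_rows(increments=[[[-0.3, -3, 2, 0], [-0.7, -6.5, 5, 0], [-1.15, -10, 8, 0], [-1.15, -10, 9.4, 0], [-1.15, -10, 9.4, 0]]])

```text
t: 4.95
tool_pos: [0.5317, -0.088, 0.1771]
orientation: [-2.654, -1.664, 0.017]
force: [0.4, -1.0, -2.7]
opening: 0.0118
```

```bash
python3 - <<'E'
from h import *
s=read_state(); T=R.from_rotvec(s["orientation"]).as_matrix(); print(s["tool_pos"],np.arctan2(T[1,0],T[0,0]),T[:,2],s["force"])
for t in ([.5345,-.0915,.1228],[.5267,-.0897,.1097]): print("delta cm",100*T.T@(np.array(t)-s["tool_pos"]))
im,d=read_camera("wrist"); cv2.imwrite("pics/w5.png",im)
im,d=read_camera("scene"); crop(im,290,200,130,110,6,"s5.png")
E
```

```text
[ 0.53165663 -0.08804269  0.17712673] 1.1201553794879489 [-0.01445888  0.0021643  -0.99989312] [ 0.39852633 -0.97697401 -2.66765724]
delta cm [-0.16374331  0.48233241  5.42723295]
delta cm [-0.33573654 -0.27982467  6.74876044]
```

View pics/s5.png

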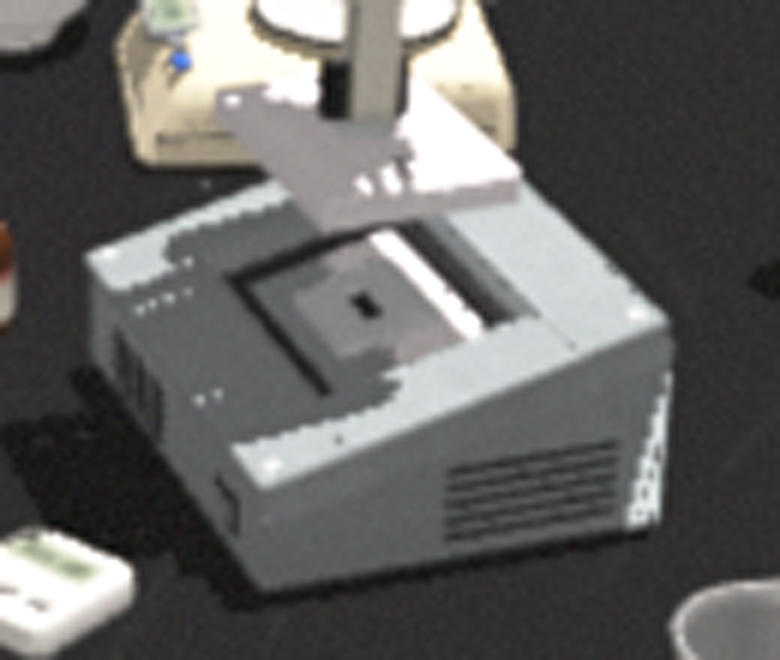

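Call:
play_rows(increments=[[[-0.16, 0.48, 1.5, 0], [-0.16, 0.48, 3, 0], [-0.16, 0.48, 4.2, 0], [-0.16, 0.48, 4.7, 0], [-0.16, 0.48, 4.9, 0]]], squeeze=10)

```text
t: 5.55
tool_pos: [0.5382, -0.093, 0.1315]
orientation: [-2.658, -1.665, 0.012]
force: [-3.2, 2.1, 1.1]
opening: 0.0118
```

```bash
python3 - <<'E'
from h import *
s=read_state(); T=R.from_rotvec(s["orientation"]).as_matrix(); print(s["tool_pos"],np.arctan2(T[1,0],T[0,0]),T[:,2],s["force"])
for t in ([.5345,-.0915,.1228],[.5267,-.0897,.1097]): print("delta cm",100*T.T@(np.array(t)-s["tool_pos"]))
im,d=read_camera("wrist"); cv2.imwrite("pics/w6.png",im)
im,d=read_camera("scene"); crop(im,290,200,130,110,6,"s6.png")
E
```

```text
[ 0.53815222 -0.09301775  0.13153231] 1.1191277082249218 [-9.24993188e-03  8.71442286e-04 -9.99956839e-01] [-3.20148256  2.14501848  1.13332058]
delta cm [-0.02001128 -0.38722793  0.87670392]
delta cm [-0.19424342 -1.15613862  2.19401918]
```

View pics/s6.png

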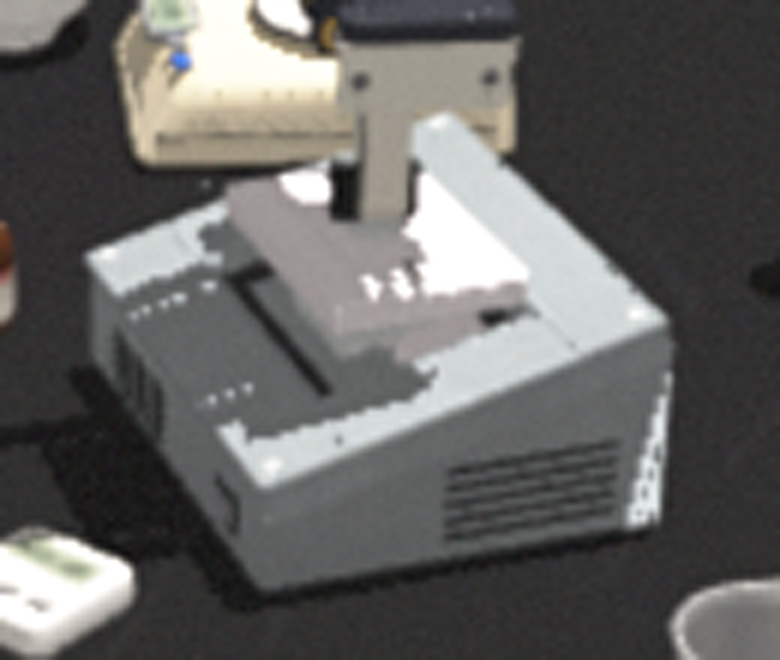

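View pics/w6.png

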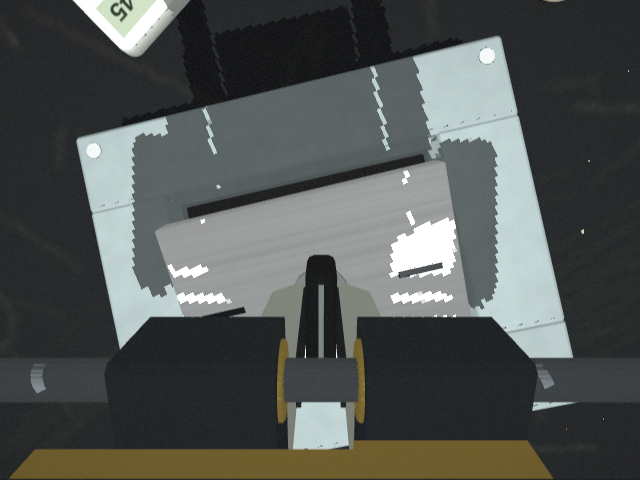

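Call:
play_rows(increments=[[[0, -0.5, 0, 0], [0, -0.6, 0.3, 0], [0, -0.6, 0.6, 0], [0, -0.6, 0.8, 0]]])

```text
t: 6.05
tool_pos: [0.5332, -0.0906, 0.1245]
orientation: [-2.659, -1.666, 0.01]
force: [0.8, 0.4, -3.7]
opening: 0.0122
```

```bash
cat > st.py <<'E'
from h import *
s=read_state(); T=R.from_rotvec(s["orientation"]).as_matrix(); print(s["t"],s["tool_pos"],np.arctan2(T[1,0],T[0,0]),T[:,2].round(3),s["force"].round(1))
for t in ([.5345,-.0915,.1228],[.5267,-.0897,.1097]): print("delta cm",100*T.T@(np.array(t)-s["tool_pos"]))
E
python3 st.py
```

```text
6.05 [ 0.53317318 -0.09055593  0.12447462] 1.119276365442263 [-0.007  0.    -1.   ] [ 0.8  0.4 -3.7]
delta cm [-0.02653407  0.16171861  0.16644395]
delta cm [-0.20085866 -0.60968528  1.48228853]
```

Call:
play_rows(increments=[[[0, 0, 0.25, 0], [-0.05, -0.15, 0.5, 0], [-0.1, -0.3, 0.8, 0], [-0.15, -0.45, 1.1, 0], [-0.15, -0.45, 1.1, 0]]], squeeze=8)

```text
t: 6.55
tool_pos: [0.528, -0.0898, 0.1131]
orientation: [-2.659, -1.665, 0.01]
force: [-0.5, -0.2, -0.2]
opening: 0.0125
```

```bash
python3 st.py; python3 - <<'E'
from h import *
im,d=read_camera("wrist"); cv2.imwrite("pics/w7.png",im)
im,d=read_camera("scene"); crop(im,290,200,130,110,6,"s7.png")
E
```

```text
6.55 [ 0.52804989 -0.08983693  0.11309819] 1.119160295345747 [-0.008  0.    -1.   ] [-0.5 -0.2 -0.2]
delta cm [ 0.12889992  0.64586737 -0.97528893]
delta cm [-0.04555223 -0.12496192  0.34087544]
```

View pics/s7.png

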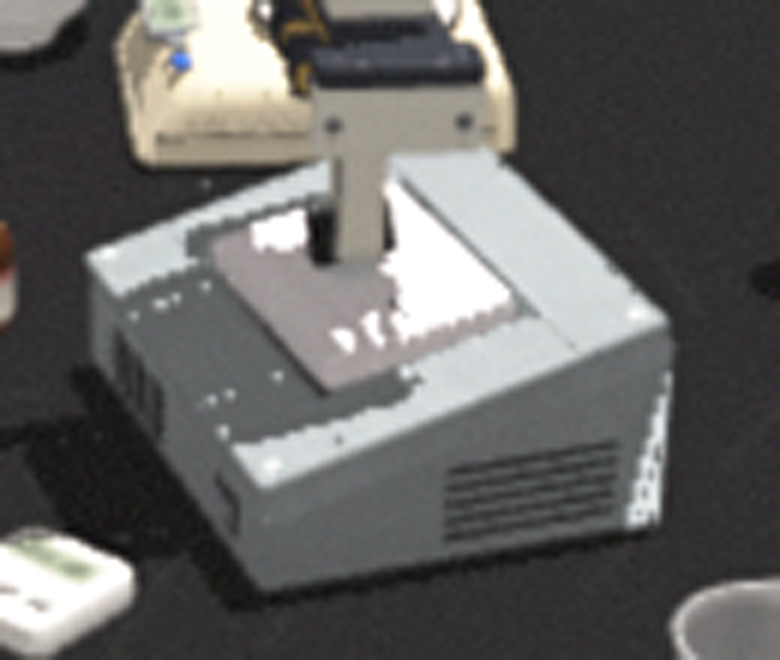

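View pics/w7.png

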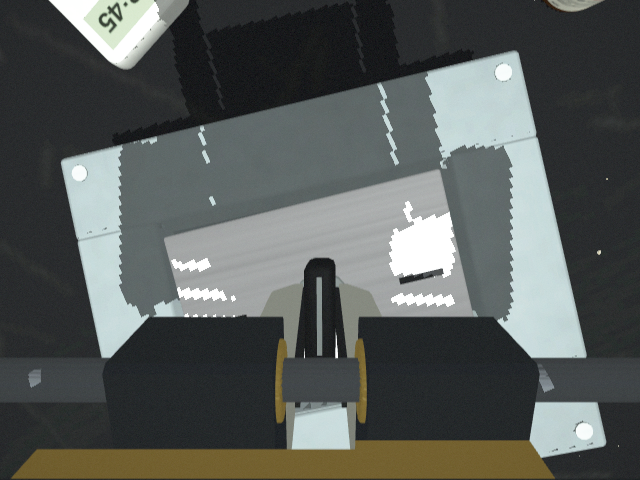

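Call:
play_rows(increments=[[[-0.05, -0.1, 0.2, 0], [-0.05, -0.1, 0.4, 0], [-0.05, -0.1, 0.5, 0], [-0.05, -0.1, 0.5, 0]]], squeeze=5)

```text
t: 7.05
tool_pos: [0.5274, -0.0901, 0.1088]
orientation: [-2.659, -1.666, 0.009]
force: [-1.2, -0.5, 2.0]
opening: 0.0126
```

```bash
python3 st.py; python3 - <<'E'
from h import *
im,d=read_camera("wrist"); cv2.imwrite("pics/w8.png",im)
im,d=read_camera("scene"); crop(im,290,200,130,110,6,"s8.png")
E
```

```text
7.05 [ 0.52742382 -0.09007663  0.10879745] 1.119248673933807 [-0.007 -0.    -1.   ] [-1.2 -0.5  2. ]
delta cm [ 0.1764026   0.69005056 -1.40513668]
delta cm [ 0.00202611 -0.08212388 -0.089751  ]
```

View pics/s8.png

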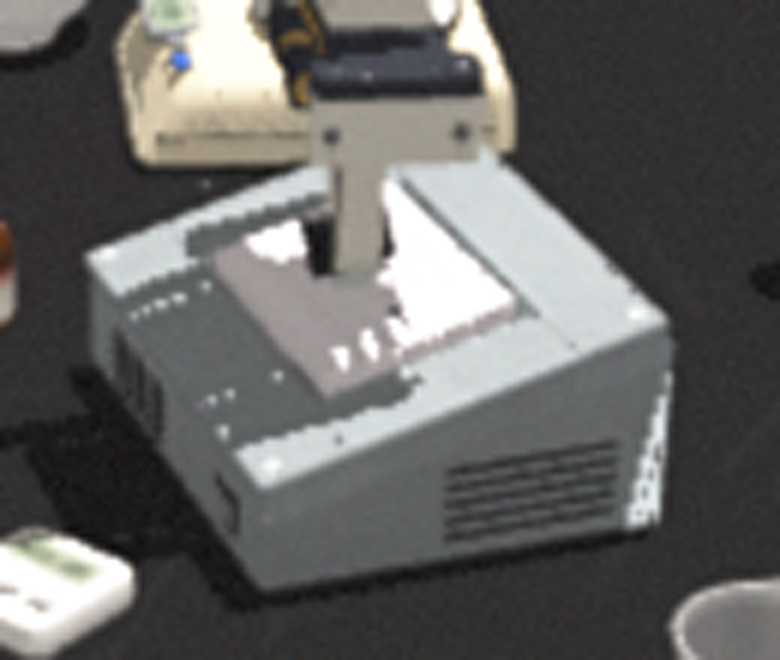

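View pics/w8.png

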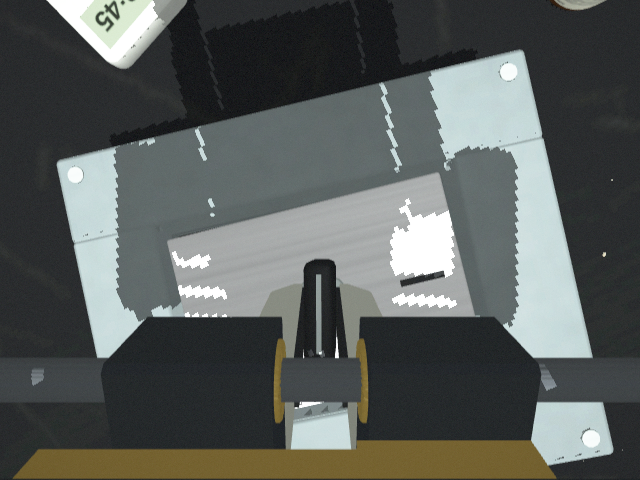

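Call:
play_rows(increments=[[[0, 0, 0, 0], [0, 0, 0, 0], [0, 0, 0, 0]]], jaw=3)

```text
t: 7.45
tool_pos: [0.5272, -0.09, 0.1084]
orientation: [-2.659, -1.666, 0.01]
force: [-0.3, 0.3, -0.0]
opening: 0.0289
```

Call:
play_rows(increments=[[[0, 0, -2, 0], [0, 2, -5, 0], [0, 5, -8, 0], [0, 7, -9, 0], [0, 7, -9, 0]]])

```text
t: 7.95
tool_pos: [0.5934, -0.1218, 0.2002]
orientation: [-2.662, -1.667, 0.005]
force: [-0.1, 0.0, 0.1]
opening: 0.0303
```

```bash
python3 st.py; python3 - <<'E'
from h import *
import pickle
s=read_state(); p=camera_params("wrist"); im,d=read_camera("wrist"); cv2.imwrite("pics/w9.png",im); np.save("pics/w9.npy",d); pickle.dump((s,p),open("pics/w9.pkl","wb"))
E
```

```text
7.95 [ 0.59342158 -0.12178731  0.20019844] 1.1186377286078664 [-0.003 -0.001 -1.   ] [-0.1  0.   0.1]
delta cm [ 0.16921781 -6.60453184  7.75547849]
delta cm [-6.41114977e-03 -7.38161160e+00  9.06780525e+00]
```

View pics/w9.png

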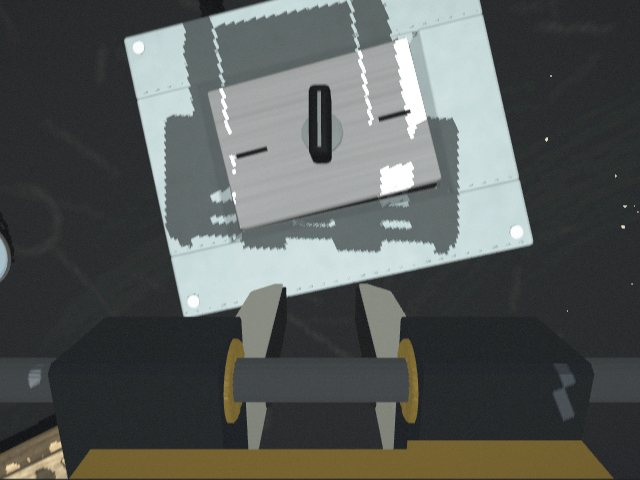

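```bash
python3 - <<'E'
from h import *
import pickle
s,p=pickle.load(open("pics/w9.pkl","rb")); im=cv2.imread("pics/w9.png"); d=np.load("pics/w9.npy"); X=cloud("w",d,p)
n=np.array([-np.sin(.2618)*np.cos(-.23),-np.sin(.2618)*np.sin(-.23),np.cos(.2618)]); bx=np.array([np.cos(.2618)*np.cos(-.23),np.cos(.2618)*np.sin(-.23),np.sin(.2618)]); by=np.cross(n,bx)
fl=np.array([.5375,-.0913,.0707])
def B(P): q=P-fl; return np.stack([q@bx,q@by,q@n],-1)
def fit(P):
    P=P.reshape(-1,3); P=P[np.isfinite(P).all(1)]
    for _ in range(6):
        A=np.c_[P[:,:2],np.ones(len(P))]; co=np.linalg.lstsq(A,P[:,2],rcond=None)[0]; r=P[:,2]-A@co; P=P[abs(r)<max(2*r.std(),.001)]
    return co,r.std(),len(P)
Q=B(X)
m=np.zeros((480,640),np.uint8); cv2.fillPoly(m,[np.array([[214,98],[402,46],[434,176],[246,223]])],1); m[78:170,295:350]=0
print("cover plane in bay frame (slope x, slope y, height)",fit(Q[m>0]))
print("unit left",fit(Q[60:200,145:160]),"unit right",fit(Q[60:200,465:480]))
c,_,_=fit(Q[m>0])
def onpl(u,v,h): r=ray(p,u,v); q=fl+n*h; return B((p["eye"]+r*((q-p["eye"])@n)/(r@n))[None])[0]
g=im.mean(-1)
for u,v in [(208,93),(406,40),(441,180),(243,229)]: print(onpl(u,v,.021).round(4))
print("strips",onpl(251,153,.021),onpl(394,116,.021))
crop(im,195,30,260,210,3,"w9c.png")
E
```

```text
cover plane in bay frame (slope x, slope y, height) (array([0.00020636, 0.00075906, 0.02057966]), np.float64(0.0005205458996637664), 18193)
unit left (array([0.29876151, 1.77090879, 0.21327677]), np.float64(0.00453326006440595), 1972) unit right (array([-0.006755  , -0.0289075 ,  0.01734679]), np.float64(0.000536071522714095), 1842)
[-0.0437 -0.0648  0.021 ]
[-0.0465  0.0629  0.021 ]
[0.0424 0.0653 0.021 ]
[ 0.0453 -0.0613  0.021 ]
strips [-0.00037014 -0.04608585  0.021     ] [-0.00253329  0.04581181  0.021     ]
```

View pics/w9c.png

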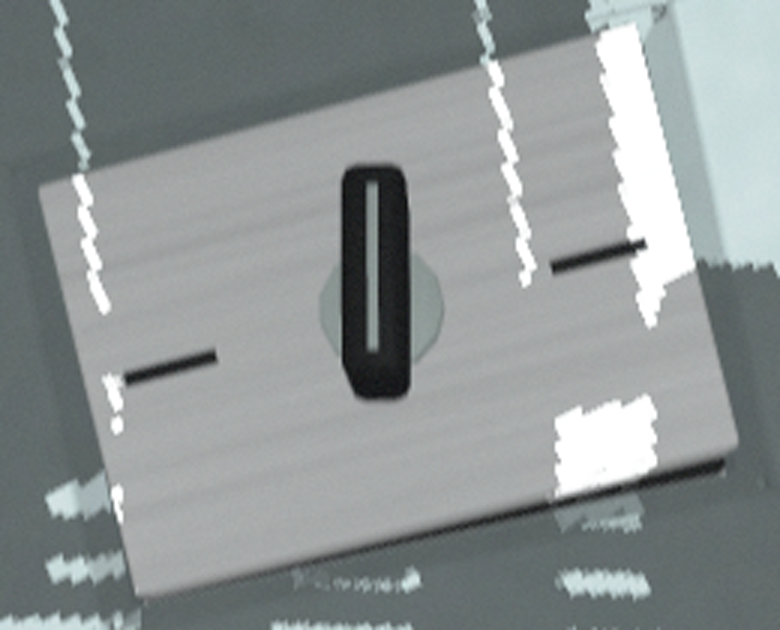

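Call:
play_rows(increments=[[[0, -3, 1, 0], [0, -6, 3, 0], [0, -7.5, 5, 0], [0, -7.5, 6, 0], [0, -7.5, 6, 0]]])

```text
t: 8.5
tool_pos: [0.5217, -0.0875, 0.1362]
orientation: [-2.657, -1.664, 0.013]
force: [-0.1, -1.2, -0.7]
opening: 0.0303
```

```bash
cat > st2.py <<'E'
from h import *
s=read_state(); T=R.from_rotvec(s["orientation"]).as_matrix(); print(s["t"],s["tool_pos"],"yaw",np.arctan2(T[1,0],T[0,0]),T[:,2].round(3),s["force"].round(1),s["wrist_torque"].round(2),s["opening"])
for t in ([.526,-.0887,.119],): print("delta cm",100*T.T@(np.array(t)-s["tool_pos"]))
E
python3 st2.py
```

```text
8.5 [ 0.52165942 -0.08745836  0.13617413] yaw 1.1192300145120448 [-0.011  0.001 -1.   ] [-0.1 -1.2 -0.7] [ 0.06 -0.04  0.03] 0.030296846614168427
delta cm [0.08410565 0.46211923 1.71251355]
```

Descend, then close gently on the bar.

Call:
play_rows(increments=[[[0.08, 0.4, 0.6, 0], [0.08, 0.4, 1.3, 0], [0.08, 0.4, 1.7, 0], [0.08, 0.4, 1.7, 0]]])

```text
t: 8.9
tool_pos: [0.5253, -0.0885, 0.1184]
orientation: [-2.656, -1.664, 0.015]
force: [-0.1, -0.2, -0.1]
opening: 0.0298
```

Call:
play_rows(increments=[[[0, 0, 0, 0], [0, 0, 0, 0], [0, 0, 0, 0], [0, 0, 0, 0]]], jaw=0.5, squeeze=10)

```text
t: 9.3
tool_pos: [0.5254, -0.0886, 0.1187]
orientation: [-2.657, -1.664, 0.014]
force: [-0.1, -0.5, 0.5]
opening: 0.0121
```

```bash
python3 st2.py
```

```text
9.3 [ 0.52541864 -0.08864933  0.11865813] yaw 1.1190165454792012 [-0.011  0.001 -1.   ] [-0.1 -0.5  0.5] [-0.03  0.01  0.01] 0.012064797771588826
delta cm [ 0.02068626  0.05414033 -0.03485817]
```

Call:
play_rows(increments=[[[0.02, 0.05, 0, 0.12], [0.02, 0.05, 0, 0.24], [0.02, 0.05, 0, 0.36], [0.02, 0.05, 0, 0.48], [0.02, 0.05, 0, 0.6]]])

```text
t: 9.8
tool_pos: [0.5254, -0.0886, 0.1187]
orientation: [-3.034, -0.798, 0.019]
force: [-3.3, 0.3, 2.3]
opening: 0.0139
```

```bash
python3 st2.py; python3 - <<'E'
from h import *
im,d=read_camera("wrist"); cv2.imwrite("pics/w10.png",im)
im,d=read_camera("scene"); crop(im,290,200,130,110,6,"s10.png")
E
```

```text
9.8 [ 0.52541737 -0.08861601  0.11865411] yaw 0.5142590565359172 [-0.013  0.001 -1.   ] [-3.3  0.3  2.3] [0.07 0.44 0.15] 0.013863784348299046
delta cm [ 0.04623542  0.03571491 -0.03533009]
```

View pics/w10.png

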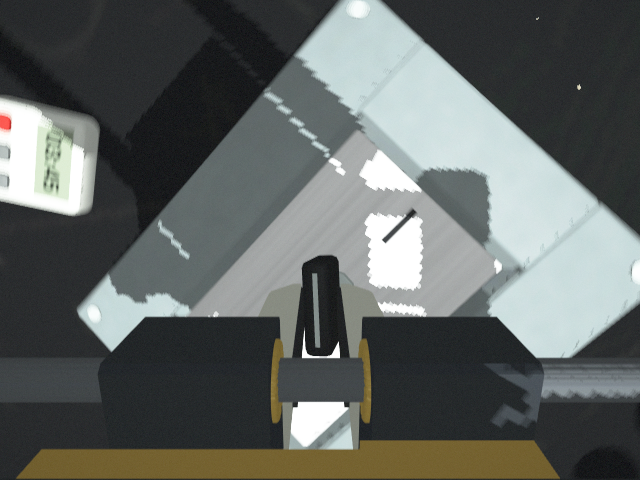

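View pics/s10.png

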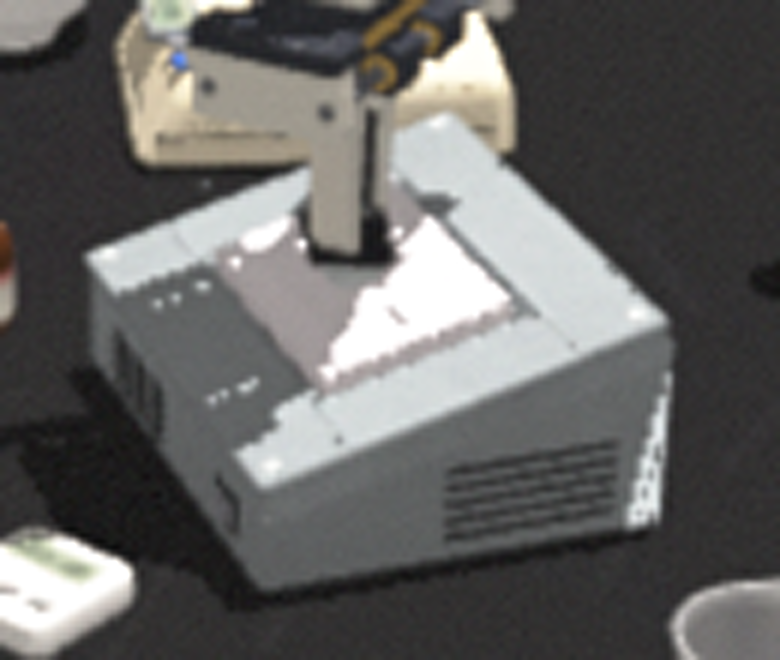

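Call:
play_rows(increments=[[[0.03, 0.03, 0, 0.12], [0.03, 0.03, 0, 0.24], [0.03, 0.03, 0, 0.36], [0.03, 0.03, 0, 0.48], [0.03, 0.03, 0, 0.6]]], squeeze=8)

```text
t: 10.4
tool_pos: [0.5252, -0.0887, 0.1185]
orientation: [-3.138, 0.131, 0.022]
force: [-4.2, -0.1, 1.5]
opening: 0.0154
```

Call:
play_rows(increments=[[[0, 0, 0, 0.1], [0, 0, 0, 0.15], [0, 0, 0, 0.15]]])

```text
t: 10.7
tool_pos: [0.525, -0.0887, 0.1185]
orientation: [3.12, -0.362, -0.023]
force: [-3.2, -0.5, 1.6]
opening: 0.0148
```

```bash
python3 st2.py; python3 - <<'E'
from h import *
im,d=read_camera("wrist"); cv2.imwrite("pics/w11.png",im)
im,d=read_camera("scene"); crop(im,290,200,130,110,6,"s11.png")
E
```

```text
10.7 [ 0.52500113 -0.08866041  0.1185344 ] yaw -0.2309228930531289 [-0.014  0.001 -1.   ] [-3.2 -0.5  1.6] [-0.01  0.58  0.07] 0.01483711729973862
delta cm [ 0.09746547 -0.01891625 -0.04799545]
```

View pics/w11.png

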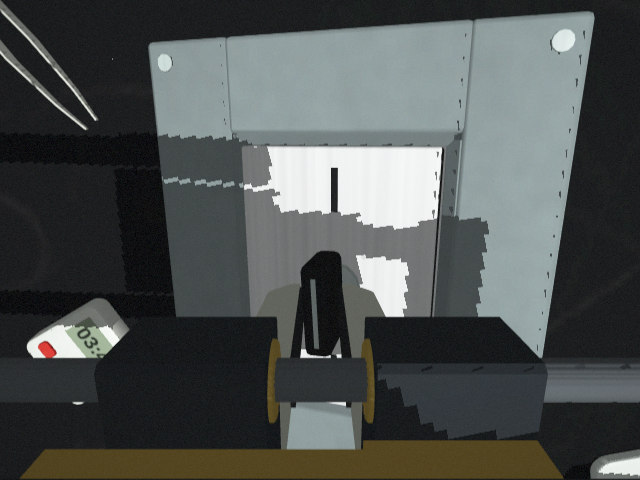

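View pics/s11.png

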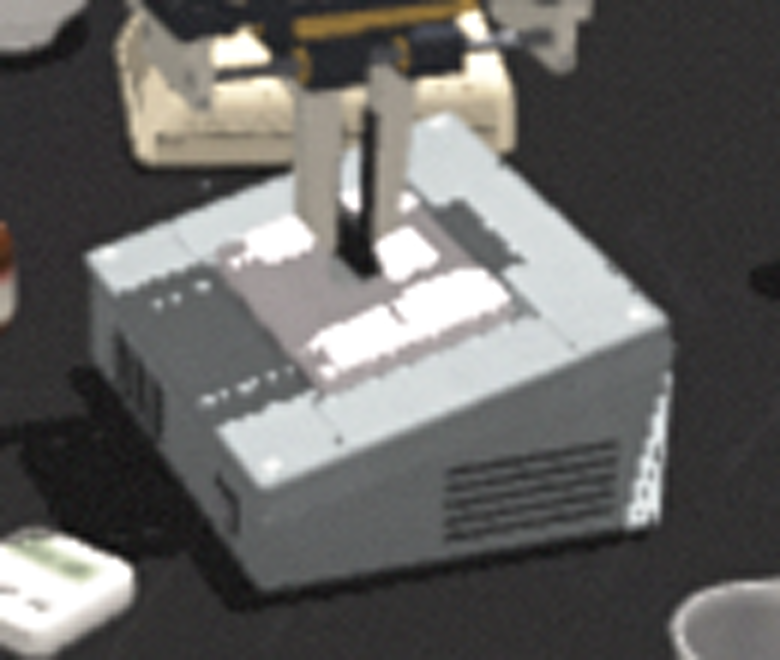

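Call:
play_rows(increments=[[[0, 0, 0, 0], [0, 0, 0, 0], [0, 0, 0, 0]]], jaw=4)

```text
t: 11.1
tool_pos: [0.5254, -0.0887, 0.1187]
orientation: [3.121, -0.359, -0.021]
force: [0.3, 0.4, -0.4]
opening: 0.0346
```

Call:
play_rows(increments=[[[0, 0, -3, 0], [0, 3, -6, 0], [0, 6, -8, 0], [0, 8, -9, 0], [0, 8, -9, 0]]])

```text
t: 11.6
tool_pos: [0.5093, -0.1694, 0.2113]
orientation: [3.118, -0.362, -0.015]
force: [-0.5, 0.1, -0.0]
opening: 0.04
```

```bash
python3 st2.py; python3 - <<'E'
from h import *
import pickle
s=read_state(); p=camera_params("wrist"); im,d=read_camera("wrist"); cv2.imwrite("pics/w12.png",im); np.save("pics/w12.npy",d); pickle.dump((s,p),open("pics/w12.pkl","wb"))
E
```

```text
11.6 [ 0.50926545 -0.16939655  0.21129018] yaw -0.2310881575174039 [-0.01  -0.001 -1.   ] [-0.5  0.1 -0. ] [ 0.01  0.09 -0.02] 0.03995813399100891
delta cm [-0.1350238  -8.2681414   9.20402956]
```

View pics/w12.png

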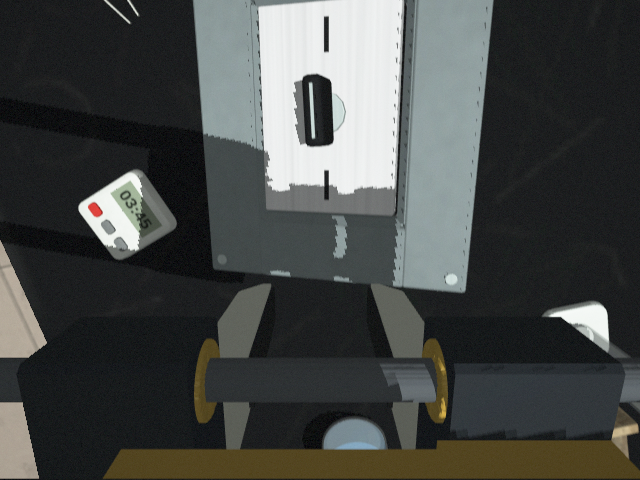

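```bash
python3 - <<'E'
from h import *
import pickle
s,p=pickle.load(open("pics/w12.pkl","rb")); im=cv2.imread("pics/w12.png"); d=np.load("pics/w12.npy"); X=cloud("w",d,p); g=im.mean(-1)
n=np.array([-np.sin(.2618)*np.cos(-.23),-np.sin(.2618)*np.sin(-.23),np.cos(.2618)]); bx=np.array([np.cos(.2618)*np.cos(-.23),np.cos(.2618)*np.sin(-.23),np.sin(.2618)]); by=np.cross(n,bx)
fl=np.array([.5375,-.0913,.0707])
def onpl(u,v,h):
    r=ray(p,u,v); q=fl+n*h; w=p["eye"]+r*((q-p["eye"])@n)/(r@n)-fl; return np.array([w@bx,w@by,w@n])
# stripe
q=g[80:142,305:322]; ys,xs=np.nonzero(q>110); xs=xs+305;ys=ys+80
k=np.array([[xs[ys==y].mean(),y] for y in np.unique(ys)]); k=k[(k[:,1]>84)&(k[:,1]<136)]
f=np.polyfit(k[:,1],k[:,0],1); A=onpl(np.polyval(f,84),84,.053);B=onpl(np.polyval(f,136),136,.053); e=A-B; print("stripe",A,B,"angle",np.arctan2(-e[0],e[1]))
S=[]
for (x0,y0,x1,y1) in [(320,12,333,56),(320,166,333,203)]:
    q=g[y0:y1,x0:x1]<70; yy,xx=np.nonzero(q); S.append(onpl(xx.mean()+x0,yy.mean()+y0,.021)); 
e=S[0]-S[1]; print("index",S,"angle",np.arctan2(-e[0],e[1]))
Q=np.stack([(X-fl)@bx,(X-fl)@by,(X-fl)@n],-1)
for r in ((20,200,270,295),(20,60,340,390),(150,205,340,390)): print(np.median(Q[r[0]:r[1],r[2]:r[3],2]))
crop(im,255,0,160,220,2.7,"w12c.png")
E
```

```text
stripe [-0.00171105  0.01603474  0.053     ] [-0.0003125  -0.01208381  0.053     ] angle 0.049696693524908235
index [array([-0.00142893,  0.04814051,  0.021     ]), array([-0.00086723, -0.04529945,  0.021     ])] angle 0.006011296283591878
0.02065339641436029
0.020665299681449166
0.0206228848675166
```

View pics/w12c.png

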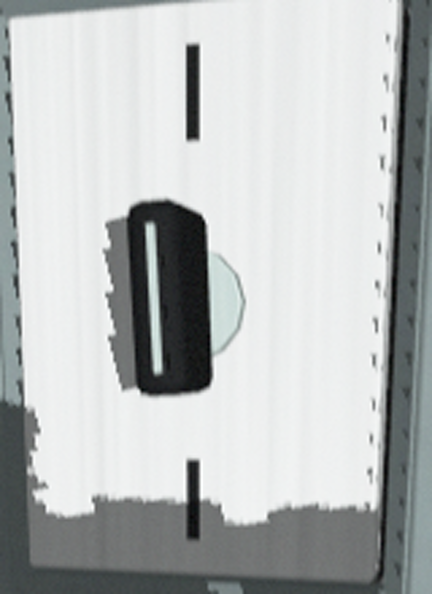

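Call:
play_rows(increments=[[[0.2, -2.5, 1, 0], [0.2, -5.5, 2.5, 0], [0.2, -8, 4.5, 0], [0.2, -8.25, 5.5, 0], [0.2, -8.25, 5.8, 0]]], jaw=0, squeeze=20)

```text
t: 12.15
tool_pos: [0.5278, -0.0864, 0.1492]
orientation: [3.121, -0.357, -0.024]
force: [0.1, 0.8, 0.2]
opening: 0.0046
```

```bash
sed -i 's/\[.526,-.0887,.119\]/[.530,-.0895,.1345],[.530,-.0895,.1287]/' st2.py; python3 st2.py
```

```text
12.15 [ 0.52782259 -0.08642828  0.14922571] yaw -0.22810973064784196 [-0.015  0.001 -1.   ] [0.1 0.8 0.2] [-0.06  0.08  0.  ] 0.004562354344597497
delta cm [0.30357114 0.24710457 1.4686781 ]
delta cm [0.31225172 0.24597072 2.04861203]
```

Call:
play_rows(increments=[[[0.3, 0.25, 0.5, 0], [0.3, 0.25, 1.0, 0], [0.3, 0.25, 1.3, 0], [0.3, 0.25, 1.6, 0], [0.3, 0.25, 1.8, 0]]])

```text
t: 12.65
tool_pos: [0.5305, -0.0902, 0.1318]
orientation: [3.12, -0.358, -0.021]
force: [-0.3, -0.8, 4.1]
opening: 0.0002
```

```bash
python3 st2.py
```

```text
12.65 [ 0.53048411 -0.09019494  0.13182625] yaw -0.22878508767176875 [-0.013  0.001 -1.   ] [-0.3 -0.8  4.1] [-0.27  0.07 -0.01] 0.00017182677300305109
delta cm [-0.06646528 -0.05610068 -0.26664145]
delta cm [-0.05874132 -0.05741244  0.31330563]
```

Call:
play_rows(increments=[[[0, 0, 0.2, 0], [0, 0, 0.35, 0], [0, 0, 0.45, 0], [0, 0, 0.45, 0]]])

```text
t: 13.05
tool_pos: [0.5314, -0.0905, 0.1284]
orientation: [3.12, -0.359, -0.017]
force: [-0.5, 0.5, 6.9]
opening: 0.0005
```

```bash
python3 st2.py
```

```text
13.05 [ 0.53135065 -0.09050667  0.12844899] yaw -0.22887039821316385 [-0.011  0.    -1.   ] [-0.5  0.5  6.9] [-0.12  0.11  0.03] 0.0004544127100253613
delta cm [-0.16098626 -0.06597484 -0.60353515]
delta cm [-0.15464737 -0.06734306 -0.0235714 ]
```

Call:
play_rows(increments=[[[-0.1, 0, 0.2, 0], [-0.1, 0, 0.35, 0], [-0.1, 0, 0.45, 0], [-0.1, 0, 0.45, 0]]])

```text
t: 13.45
tool_pos: [0.5318, -0.0907, 0.1275]
orientation: [3.119, -0.358, -0.011]
force: [-6.4, 1.5, 21.9]
opening: 0.0002
```

```bash
python3 st2.py; python3 - <<'E'
from h import *
import pickle
s=read_state(); p=camera_params("wrist"); im,d=read_camera("wrist"); cv2.imwrite("pics/w13.png",im); np.save("pics/w13.npy",d); pickle.dump((s,p),open("pics/w13.pkl","wb"))
im,d=read_camera("scene"); crop(im,290,200,130,110,6,"s13.png")
E
```

```text
13.45 [ 0.53182135 -0.09066857  0.12751338] yaw -0.22881662324842073 [-0.007 -0.001 -1.   ] [-6.4  1.5 21.9] [0.19 1.43 0.01] 0.00022657611355145105
delta cm [-0.2087931  -0.0707244  -0.69739538]
delta cm [-0.20472195 -0.07219948 -0.11741154]
```

View pics/w13.png

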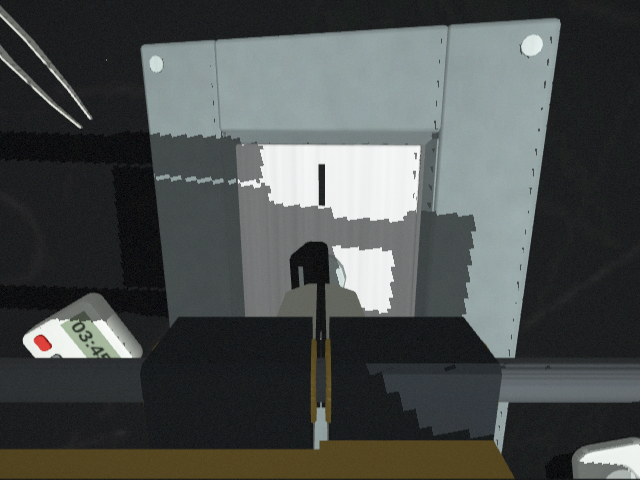

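View pics/s13.png

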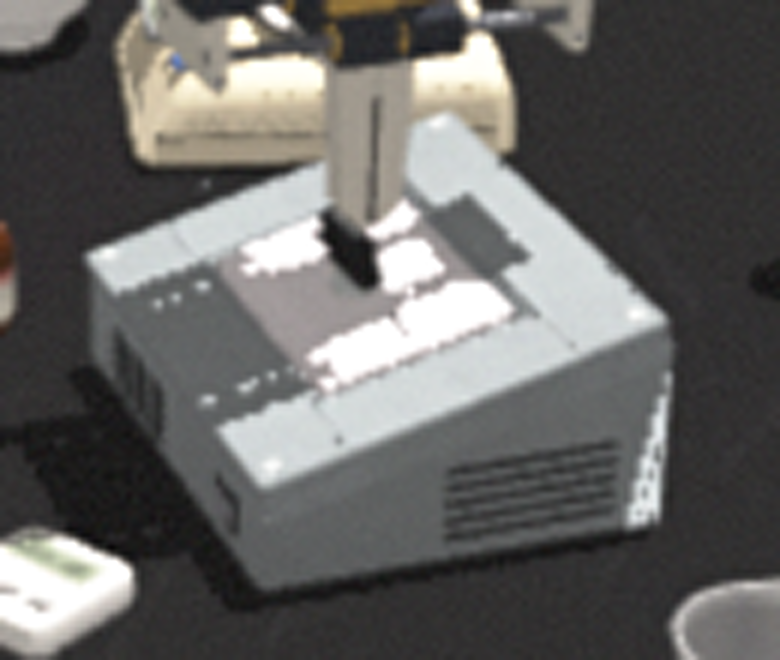

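```bash
python3 - <<'E'
from h import *
import pickle
s,p=pickle.load(open("pics/w13.pkl","rb")); im=cv2.imread("pics/w13.png"); d=np.load("pics/w13.npy"); X=cloud("w",d,p)
n=np.array([-np.sin(.2618)*np.cos(-.23),-np.sin(.2618)*np.sin(-.23),np.cos(.2618)]); bx=np.array([np.cos(.2618)*np.cos(-.23),np.cos(.2618)*np.sin(-.23),np.sin(.2618)]); by=np.cross(n,bx)
fl=np.array([.5375,-.0913,.0707]); Q=np.stack([(X-fl)@bx,(X-fl)@by,(X-fl)@n],-1)
for nm,r in dict(coverTL=(150,175,245,280),coverTR=(150,175,380,410),coverL=(230,300,248,275),coverR=(230,300,395,412),unitL=(100,300,180,205),unitR=(100,300,455,490),unitUpper=(60,110,240,420)).items():
    q=Q[r[0]:r[1],r[2]:r[3]].reshape(-1,3); print(nm,np.median(q,0).round(4))
def onpl(u,v,h):
    r=ray(p,u,v); q=fl+n*h; w=p["eye"]+r*((q-p["eye"])@n)/(r@n)-fl; return np.array([w@bx,w@by,w@n])
print("edges",onpl(238,146,.015),onpl(421,144,.015),"strip",onpl(321.5,185,.015), "stripe/bar", [onpl(u,v,.047) for u,v in((291,285),(293,252))])
crop(im,225,130,220,190,3.5,"w13c.png"); print(read_state()["force"])
E
```

```text
coverTL [-0.0313  0.0577  0.0147]
coverTR [0.0332 0.059  0.0146]
coverL [-0.0341  0.0043  0.0146]
coverR [0.0395 0.0108 0.0145]
unitL [-0.0724  0.0375  0.0146]
unitR [0.0677 0.0435 0.0146]
unitUpper [0.0029 0.0926 0.0146]
edges [-0.04382035  0.06528943  0.015     ] [0.04434535 0.06699535 0.015     ] strip [-0.00092065  0.04748024  0.015     ] stripe/bar [array([-0.0058962 ,  0.00767174,  0.047     ]), array([-0.00471141,  0.0227571 ,  0.047     ])]
[-6.98214892  0.58680783 21.70925608]
```

View pics/w13c.png

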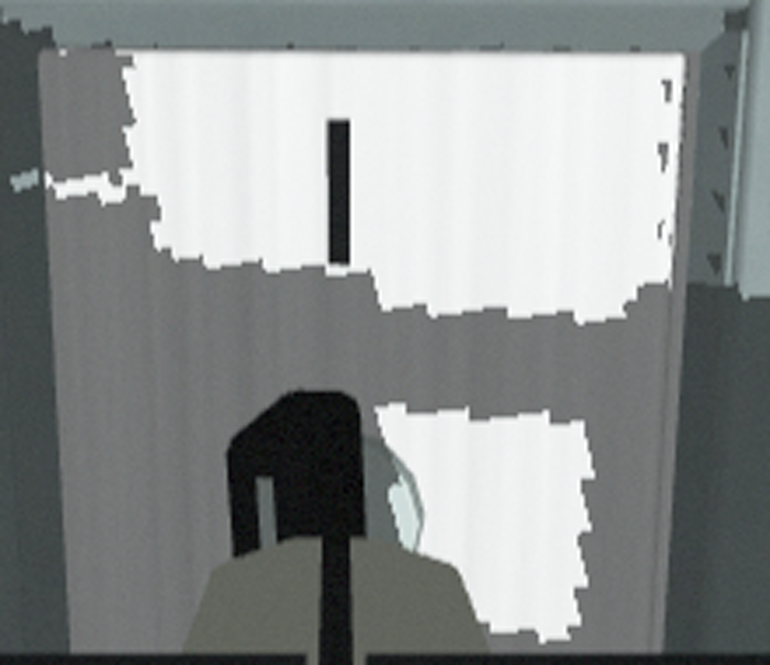

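```bash
python3 - <<'E'
from h import *
print(read_state()["force"]); print(close_job()); s=read_state(); print(s["t"],s["force"],s["tool_pos"])
E
```

```text
[-6.98214892  0.58680783 21.70925608]
the job is handed in; nothing more can be done
None
the job is handed in; nothing more can be done
```

I gripped the aluminium cover by its bar and tilted it into the bay onto the gasket. I then turned the fastener to the index line and pressed the cover home with closed fingers on the bar. The job was handed in at about 13.6 s with the gripper still pressing; the hand-in reports no verdict.

- **Cover on the gasket, before turning:** its top measured 20.6 mm above the bay floor. It was off centre by under 1 mm and about 0.02 rad out of square.
- **Fastener:** the bar measured about 0.04 rad off the index line.
- **Pressed home:** the cover top read 14.5 to 14.7 mm above the floor at four places, against 14.6 mm for the unit's top, so it is flush.
- **Push:** about 22 N upward on the tool, steady up to hand-in.
- **Beaker and bottle:** I kept the moves clear of both, but took no final picture of them.

No check failed. On the first descent the cover touched the uphill edge of the bay lightly, at about 4 N. I backed off and lowered it again.

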